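# Feed a blank and gather the blanks in the tote's picking corner

### The arm

A 6-joint arm with a two-finger parallel gripper is mounted at the origin on a cart in front of the work surface, level with it; the furniture and walls round the work are solid. World frame = base frame: x ahead of the robot, y to its left, z up, the work surface at z = 0. Lengths are in m, angles in degrees, forces in N, time in s.
With the tool pointing down it reaches from about 0.35 to 0.875 m from the base axis. Payload 4.2 kg.
Tool frame: the origin (TCP) lies between the finger pads; the fingertips stand 8 mm ahead of it and the grasp point (between the pads) lies 11 mm behind it; x points along the fingers, y is the direction in which the jaws open and shut, and the axes are right-handed (so a half turn about x gives the same grasp; the last joint's range is limited). The gripper opens to 87 mm and grips with 3 to 60 N. Pads are 19 mm wide; open, the fingers measure 117 mm over their backs; the gripper's body (75 mm by 190 mm) begins 51 mm behind the grasp point.
Start: joints at [89.244, 22.042, 0.453, 0, -68.411, -14.817], TCP at [0.168, 0.602, 0.231] pointing down, gripper open.
Joint ranges: [-179.83, 179.83], [-69.29, 118.12], [-61.27, 80.66], [-181.25, 117.63], [-171.15, -9.14], [-177.46, 177.46]. Speed limits (degrees/s): [159.86, 159.86, 180, 180, 180, 180].

### API

Orientations are given as a 3x3 rotation matrix whose columns are the frame's x, y, z axes.
In Python, from station import r gives the robot as it stands. The module is installed in compiled form; this text tells all that it offers.
- The arm moves only by the tool move_arm, never from a script. Its argument "increments" is one flat list of numbers, 7 for each row, row after row: the turn, a rotation vector about the tool's x, y, z in degrees, then the shift along the tool's x, y, z in m, then the finger opening in m, from 0 to 0.087. A call has 1 to 12 rows; each row is the pose to reach, as a shift and turn from the pose commanded when the call began, along the tool's axes at that moment; what a row does not reach only later rows make up. A row lasts 1/12 s, in which the tool goes at most 41.7 mm and 7.16 degrees, less where a joint would pass 70% of its speed; a pose out of reach is approached as far as the arm can. A call with a gripper value outside its range is refused whole. The fingers move at their own pace and stop on an object; the grip force is fixed at half the most. Time passes only in rows, so rows that repeat a pose let the fingers close. It gives the time, the measured TCP pose, the force and the opening at its end, in the units of the state.
- r.sense(): the state, without advancing time (a new reading comes with each control period).
- r.capture(name): name is "side" or "top" or "wrist"; returns the picture (384x512x3 uint8, red, green, blue); there is no depth.
- r.calibration(name): a dict with "fx", "fy", "cx", "cy" (pixels), "rvec" (rotation vector, rad) and "tvec" (3), from world to camera coordinates, as OpenCV has them; the wrist camera has in their place "tool_from_camera" (4x4, takes a point from camera to tool coordinates, whose origin is the TCP and whose axes are the tool frame's). Camera axes: x right, y down, z forward; pixel columns grow to the right and rows downward; lengths in m; the calibration is good to about 2 mm. A picture is of the moment at which its call begins: read the wrist's pose just before it. calibration takes no time and is no camera call.
- r.finish_job(): hands the job in, once; it reports no verdict.
The state is a dict: "time_s": time; "joints": joint angles; "joint_velocities": joint speeds; "effort": joint torques, N m; "tcp_pos": TCP position; "ee_rot": TCP orientation; "wrist_force": force on the tool from outside, world axes, zero at the start; "moment": the same for the moment, N m; "gripper_width": opening from 0.0 (shut) to 1.0 (fully open).
Only numpy, scipy, OpenCV 4.12 (cv2) and the standard library are available. Lean on these libraries where they do the work, as an engineer would, in place of code of your own. Each camera call takes 0.05 s, during which the arm holds its last target.

### The job

Press the feeder's sprung plunger all the way down so that its gate drops and the waiting hexagonal steel blank slides down the chute into the small tote. Then lift the tote by its carrying bar, clear of the worktop and the feeder, and tilt it until all three blanks have slid together into the corner where the walls are cut down. Finish while still holding the tote up, tilted and still, with the blanks lying in that corner, so that I can pick them out; leave the bottles, beaker, vial and tape alone.

Things in the scene. Friction and masses are not known exactly. Their poses are not given: they have to be found in the camera images.
- feeder: Blank feeder, fixed to the worktop: dark base plate (x -66 to +38, y -32 to +68 mm about the origin), an open aluminium chute 28 mm wide sloping down at 35 degrees to the feeder's -y, top end 145 mm high, and beside it (-x) a grey block with the plunger. Origin: on the worktop under the chute. A rack board hangs 0.6 m above the worktop beyond world x = 0.57 m: keep the arm low there.
- chute_lip (a point): Lower end of the chute, middle of its floor, 66 mm above the worktop; the blank leaves it towards the feeder's -y and falls into the tote, whose rim stands 40 mm high with its +y end wall 6 to 16 mm beyond the lip. The chute does not overhang the tote.
- plunger_top (a point): Centre of the top face of the plunger's round black cap (36 mm across, 10 mm thick), 145 mm above the worktop when at rest. It is pressed straight down.
- plunger (a joint): Plunger stroke in m: 0 at rest, 0.020 fully down (hard stop). Return spring, about 1.5 N at the start and 4 N at the bottom. The gate finger clears the blank from about 0.015; the blank then slides out within half a second. Springs back when let go.
- tote: Loose open tote of white plastic, 116 mm (its x) x 156 mm (its y) x 40 mm high, walls and floor 3 mm, 0.3 kg, no lid; standing with its +y end before the chute. Its inside is smooth: blanks start to slide at a slope of 9 to 14 degrees; along a wall or packed together they need 20 to 30. Origin: centre of its underside, z up.
- tote_grip (a point): Centre of the tote's fixed carrying bar, 95 mm above the tote's underside and over its middle; axes as the tote's. The bar runs along the tote's x, 124 mm long, 14 mm thick (tote's y), 24 mm high (83 to 107 mm above the underside), free above and below; it ends on upright straps at the middle of the two long walls.
- tote_corner (a point): The picking corner, at the tote's -x -y: the point on the inner floor where the two inner wall faces meet, 55 mm in -x and 75 mm in -y from the tote's origin, 3 mm up. Here the walls are cut down from 40 to 24 mm for 45 mm along each side; axes as the tote's.
- tote_foot (a point): The same corner outside, on the tote's underside: 58 mm in -x and 78 mm in -y from the tote's origin.
- blank_0_center (a point): Centre of the hexagonal steel blank waiting in the feeder's chute behind the gate: 14 mm across flats, 22 mm long (its y), 28 g.
- blank_1_center (a point): Centre of one of the two like blanks already lying in the tote.
- blank_2_center (a point): Centre of the other blank already lying in the tote.
- bottle_a: Bystander: white bottle, 54 mm across, 109 mm high, at the left. Origin: centre of its underside.
- bottle_b: Bystander: a second such white bottle at the left.
- beaker: Bystander: clear beaker, 64 mm across, 82 mm high, to the right beyond the tote. Origin: centre of its underside.
- vial: Bystander: brown vial with a black cap, 22 mm across, 70 mm high, behind the feeder. Origin: centre of its underside.
- tape: Bystander: roll of tape, 68 mm across, 19 mm high, behind the tote. Origin: centre of its underside.
There are look-alikes about, which are no part of the job. What is shaped like the feeder but red is not meant.

How it is judged (in metres and radians):
On the way, in this order (a step that is already met when the one before it is completed fails the run):
1. the plunger is pressed fully down (at least 17 of its 20 mm) (value of joint plunger above 0.017 m).
2. the tote is lifted clear with all three blanks in it (x of blank_0_center in the frame of tote between -0.056 and 0.056 m and y of blank_0_center in the frame of tote between -0.076 and 0.076 m and z of blank_0_center in the frame of tote between 0 and 0.045 m and x of blank_1_center in the frame of tote between -0.056 and 0.056 m and y of blank_1_center in the frame of tote between -0.076 and 0.076 m and z of blank_1_center in the frame of tote between 0 and 0.045 m and x of blank_2_center in the frame of tote between -0.056 and 0.056 m and y of blank_2_center in the frame of tote between -0.076 and 0.076 m and z of blank_2_center in the frame of tote between 0 and 0.045 m and height (world z) of tote_foot above 0.03 m and contact force between the fingers and tote above 1 N), for 0.1 s.
At the end, for the whole second after the job is handed in: The gripper alone carries the tote, its picking corner more than 30 mm above the worktop; tote and blanks are still (under 0.03 m/s), the tote tilted 12 to 60 degrees, and all three blanks lie in it with their centres within 65 mm of the inner picking corner (all of step 2 and height (world z) of tote_grip above 0.11 m and contact force between tote and feeder below 0.3 N and angle between tote's own z axis and vertical between 0.2 and 1.05 rad and linear speed of each of tote, blank_0, blank_1, blank_2 below 0.03 m/s and distance between each of blank_0_center, blank_1_center, blank_2_center and tote_corner below 0.065 m); the arm keeps its last pose, push and grip.
It fails at once if a bottle, the beaker, the vial or the tape is moved by more than 30 mm (distance of any of bottle_a, bottle_b, beaker, vial, tape from where it was at the start of the episode above 0.03 m).
It also fails if it takes over 42 s, if anything falls off the work surface, if the arm or the gripper's body presses on something with over 40 N, if the wrist force passes 120 N, or if a joint passes its speed limit or range.

## Working session

There is one attempt and no reset: what is moved stays moved. The work goes in short steps, Python scripts to look and compute and a tool call to move; the robot and the scene stay as the last step left them, time stands still between calls to the robot, and variables do not carry over. Pictures are saved under pics/ and viewed, and the job is handed in when it is done.

Besides the shell and the picture viewer there is one more tool, called after "Emit:" by a JSON object that holds its "api" and its "payload", one argument or row to a line. move_arm: Moves the arm, as the interface text tells. Its arguments: {"type":"object","properties":{"increments":{"type":"array","items":{"type":"number"}}},"required":["increments"]}

```bash
mkdir -p pics; python3 - <<'E'
from station import r
import cv2,numpy as np
s=r.sense()
print({k:(np.round(v,3).tolist()) for k,v in s.items()})
for n in("side","top","wrist"):
    print(n,{k:np.round(v,4).tolist() for k,v in r.calibration(n).items()})
    im=r.capture(n); cv2.imwrite(f"pics/{n}0.png",im[:,:,::-1])
E
```

```text
{'time_s': 0.0, 'joints': [89.244, 22.094, 0.38, -0.029, -68.41, -14.817], 'joint_velocities': [-0.03, -0.04, -0.018, 0.006, 0.028, 0.036], 'effort': [-0.001, -39.067, 18.741, 4.22, 0.011, -0.0], 'tcp_pos': [0.168, 0.602, 0.229], 'ee_rot': [[-0.0, -0.269, -0.963], [-0.002, -0.963, 0.269], [-1.0, 0.002, -0.0]], 'wrist_force': [-0.736, -0.372, 0.182], 'moment': [-0.016, 0.033, 0.021], 'gripper_width': 1.001}
side {'fx': 494.8162, 'fy': 494.8162, 'cx': 251.9696, 'cy': 194.2642, 'rvec': [0.0238, -2.622, 1.6919], 'tvec': [0.5319, 0.063, 1.4728]}
top {'fx': 411.3082, 'fy': 411.3082, 'cx': 250.7337, 'cy': 191.87, 'rvec': [2.1628, -2.1255, 0.1396], 'tvec': [0.1269, 0.5347, 1.2998]}
wrist {'fx': 274.4474, 'fy': 274.4474, 'cx': 254.6037, 'cy': 192.2059, 'tool_from_camera': [[0.0006, -0.2655, 0.9641, -0.1533], [1.0, 0.0011, -0.0003, -0.0007], [-0.001, 0.9641, 0.2655, -0.0713], [0.0, 0.0, 0.0, 1.0]]}
```

View pics/side0.png

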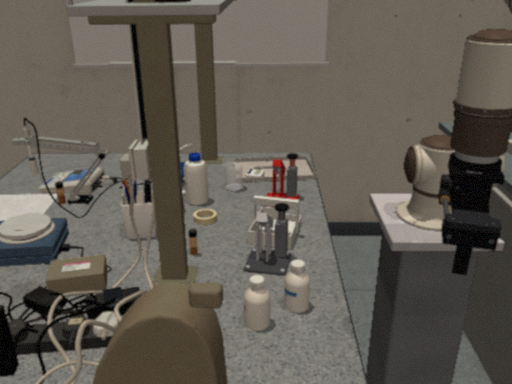

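View pics/top0.png

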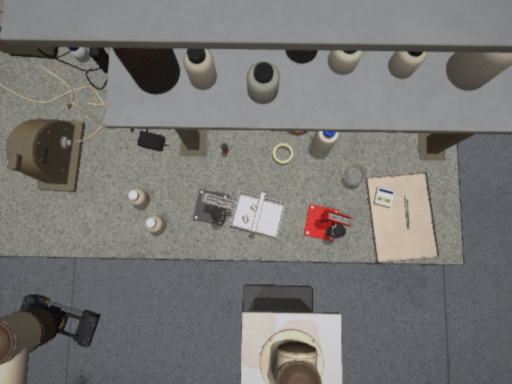

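View pics/wrist0.png

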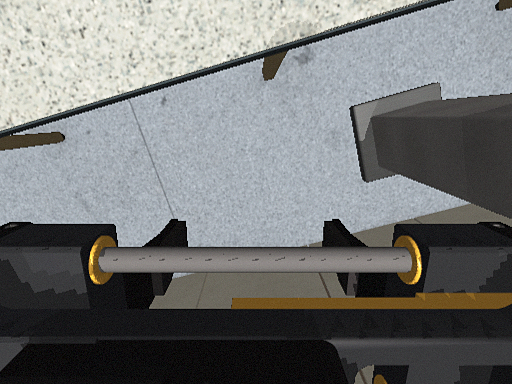

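The dark feeder is at top (212,207) with its white tote at (258,215). The look-alike is the red feeder at (325,223), which I rule out. Next is a close crop.

```bash
python3 - <<'E'
import cv2
im=cv2.imread("pics/top0.png")[175:250,180:300]
cv2.imwrite("pics/topc.png",cv2.resize(im,None,fx=6.6,fy=6.6,interpolation=cv2.INTER_CUBIC))
im=cv2.imread("pics/side0.png")[175:285,220:330]
cv2.imwrite("pics/sidec.png",cv2.resize(im,None,fx=5.4,fy=5.4,interpolation=cv2.INTER_CUBIC))
E
```

```text
(no output)
```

View pics/topc.png

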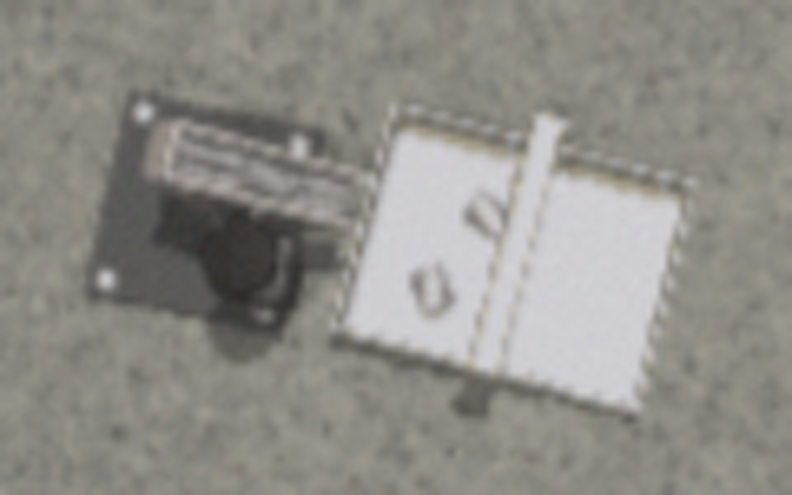

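View pics/sidec.png

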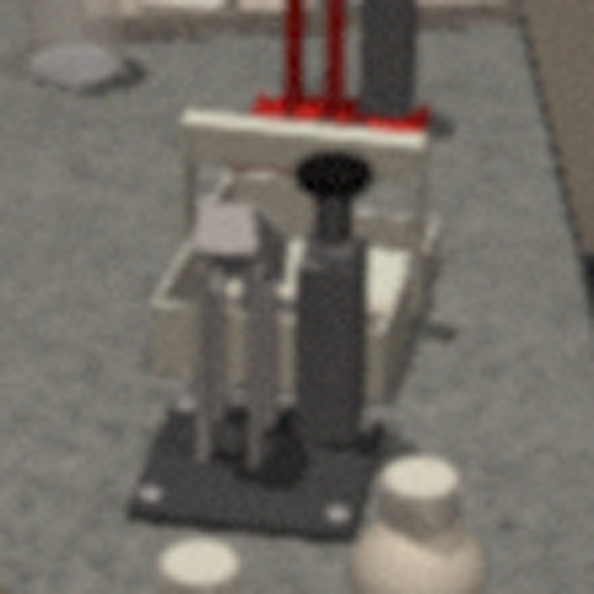

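```bash
cat > h.py <<'E'
import numpy as np,cv2
from station import r
def ray(name,px):
    c=r.calibration(name); K=np.array([[c['fx'],0,c['cx']],[0,c['fy'],c['cy']],[0,0,1]])
    d=np.linalg.inv(K)@np.array([px[0],px[1],1.])
    if name=='wrist':
        s=r.sense(); T=np.array(c['tool_from_camera']); R=np.array(s['ee_rot'])
        return R@T[:3,3]+np.array(s['tcp_pos']), R@T[:3,:3]@d
    R=cv2.Rodrigues(np.array(c['rvec'],float))[0]; t=np.array(c['tvec']).ravel()
    return -R.T@t, R.T@d
def atz(name,px,z):
    o,d=ray(name,px); return o+d*(z-o[2])/d[2]
def proj(name,P):
    c=r.calibration(name); P=np.atleast_2d(P)
    if name=='wrist':
        s=r.sense(); T=np.array(c['tool_from_camera']); R=np.array(s['ee_rot'])
        p=(P-np.array(s['tcp_pos']))@R; p=(p-T[:3,3])@T[:3,:3]
    else:
        R=cv2.Rodrigues(np.array(c['rvec'],float))[0]; p=P@R.T+np.array(c['tvec']).ravel()
    return np.c_[c['fx']*p[:,0]/p[:,2]+c['cx'],c['fy']*p[:,1]/p[:,2]+c['cy']]
E
python3 - <<'E'
from h import *
T=lambda x,y:(180+x/6.6-.4,175+y/6.6-.4)
S=lambda x,y:(220+x/5.4-.4,175+y/5.4-.4)
print("cap top",atz('top',T(240,255),.145),"side",atz('side',S(333,168),.145))
for n,p in dict(a=(398,105),b=(692,182),d=(340,335)).items(): print(n,atz('top',T(*p),.04))
print('c',atz('top',T(638,414),.024))
print('bar',atz('top',T(549,118),.107),atz('top',T(488,370),.107))
print('barside',atz('side',S(184,114),.107),atz('side',S(428,135),.107))
for n,p in dict(a=(140,95),d=(90,295),c=(285,330)).items(): print('base',n,atz('top',T(*p),.005))
for n,p in dict(ba=(137,190),bb=(153,217)).items(): print(n,atz('top',p,.109))
print('tape',atz('top',(283,154),.019),'beaker',atz('top',(353,175),.08),'vial',atz('top',(225,148),.07))
E
```

```text
cap top [0.45147663 0.23710063 0.145     ] side [0.45336225 0.23707605 0.145     ]
a [0.53596419 0.17144069 0.04      ]
b [0.50026389 0.02652328 0.04      ]
d [0.42240544 0.197221   0.04      ]
c [0.38723876 0.0510713  0.024     ]
bar [0.52138139 0.09824159 0.107     ] [0.40361313 0.12472042 0.107     ]
barside [0.52408778 0.09504432 0.107     ] [0.40207854 0.11980504 0.107     ]
base a [0.54392002 0.30349336 0.005     ]
base d [0.44224389 0.32502623 0.005     ]
base c [0.42644582 0.22679233 0.005     ]
ba [0.52230487 0.48667459 0.109     ]
bb [0.43973981 0.43288734 0.109     ]
tape [0.6645974  0.03092104 0.019     ] beaker [ 0.58573044 -0.18656584  0.08      ] vial [0.66931178 0.22137058 0.07      ]
```

```bash
cat >> h.py <<'E'
from scipy.spatial.transform import Rotation as Ro
YAW=-12.7
def Rdown(yaw=YAW):
    a=np.radians(yaw); y=-np.array([-np.sin(a),np.cos(a),0]); x=np.array([0,0,-1.]); return np.c_[x,y,np.cross(x,y)]
def inc(R0,p0,R1,p1):
    R0=np.array(R0)
    w=Ro.from_matrix(R0.T@R1).as_rotvec(degrees=True); return np.round(np.r_[w,R0.T@(np.array(p1)-p0)],4)
E
python3 - <<'E'
from h import *
s=r.sense(); R0=np.array(s['ee_rot'])
print(inc(R0,[.168,.602,.231],Rdown(),[.452,.237,.20]))
E
```

```text
[-2.8783 -0.0035 -0.0935  0.0315  0.2753 -0.3716]
```

Emit:
{"api": "move_arm", "payload": {
  "increments": [-2.9, 0, 0, 0.0, 0.275, -0.372, 0, -2.9, 0, 0, 0.0, 0.275, -0.372, 0, -2.9, 0, 0, 0.0, 0.275, -0.372, 0, -2.9, 0, 0, 0.0, 0.275, -0.372, 0, -2.9, 0, 0, 0.0, 0.275, -0.372, 0, -2.9, 0, 0, 0.0, 0.275, -0.372, 0, -2.9, 0, 0, 0.0, 0.275, -0.372, 0, -2.9, 0, 0, 0.0, 0.275, -0.372, 0, -2.9, 0, 0, 0.0, 0.275, -0.372, 0, -2.9, 0, 0, 0.0, 0.275, -0.372, 0, -2.9, 0, 0, 0.0, 0.275, -0.372, 0, -2.9, 0, 0, 0.0, 0.275, -0.372, 0]
}}

```text
time_s: 1.15
tcp_pos: [0.4545, 0.2327, 0.2303]
ee_rot: [[-0.0, -0.226, -0.974], [-0.001, -0.974, 0.226], [-1.0, 0.002, 0.0]]
wrist_force: [-0.0, 1.0, 1.2]
gripper_width: 0.169
```

```bash
python3 - <<'E'
from h import *
im=r.capture('wrist'); cv2.imwrite("pics/w1.png",im[:,:,::-1])
s=r.sense();print(s['tcp_pos'],s['ee_rot'],s['gripper_width'])
print(proj('wrist',[.452,.237,.145]),proj('wrist',[s['tcp_pos']+np.array([0,0,-.008])]))
cv2.imwrite("pics/t1.png",cv2.resize(r.capture('top')[160:260,160:320,::-1],None,fx=5,fy=5,interpolation=cv2.INTER_CUBIC))
E
```

```text
[0.45380928 0.23404533 0.23018668] [[-6.31367756e-04 -2.25066833e-01 -9.74343123e-01]
 [-8.68314682e-04 -9.74342827e-01  2.25067328e-01]
 [-9.99999424e-01  9.88136693e-04  4.19739808e-04]] 0.12709843151257605
[[252.71883106 200.79041547]] [[255.85128315 233.10162135]]
```

View pics/w1.png

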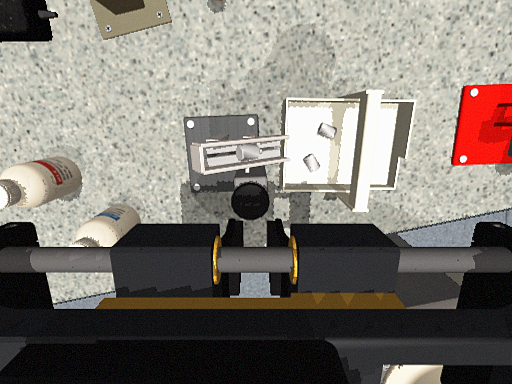

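View pics/t1.png

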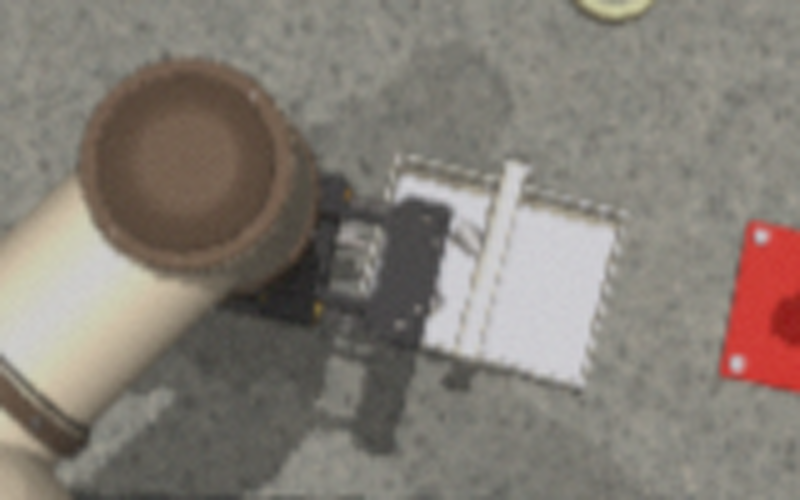

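The wrist view shows the cap at (250,200), and I predicted (252.7,200.8). The waiting blank is at (248,152), the two others are at (327,130) and (311,161), and the bar runs from (372,92) to (360,208). I'll refine the bar with this view and work out the press.

```bash
python3 - <<'E'
from h import *
im=cv2.imread("pics/w1.png")[80:230,170:430]
cv2.imwrite("pics/w1c.png",cv2.resize(im,None,fx=3,fy=3,interpolation=cv2.INTER_CUBIC))
print('cap',atz('wrist',(250,200),.145))
a=atz('wrist',(371,90),.107);b=atz('wrist',(360,210),.107);print('bar',a,b,(a+b)/2,np.degrees(np.arctan2(*(a-b)[1::-1])),np.linalg.norm(a-b))
s=r.sense();R0=np.array(s['ee_rot']);print(s['tcp_pos'])
print(inc(R0,[.4536,.2345,.230],Rdown(),[.452,.237,.131]))
E
```

```text
cap [0.45241881 0.24081968 0.145     ]
bar [0.52184869 0.1076003  0.107     ] [0.40435476 0.13249182 0.107     ] [0.46310172 0.12004606 0.107     ] -11.96146294323697 0.12010167053460234
[0.45295598 0.23558586 0.23018905]
[-0.202   0.0334 -0.03    0.099  -0.0021  0.0021]
```

View pics/w1c.png

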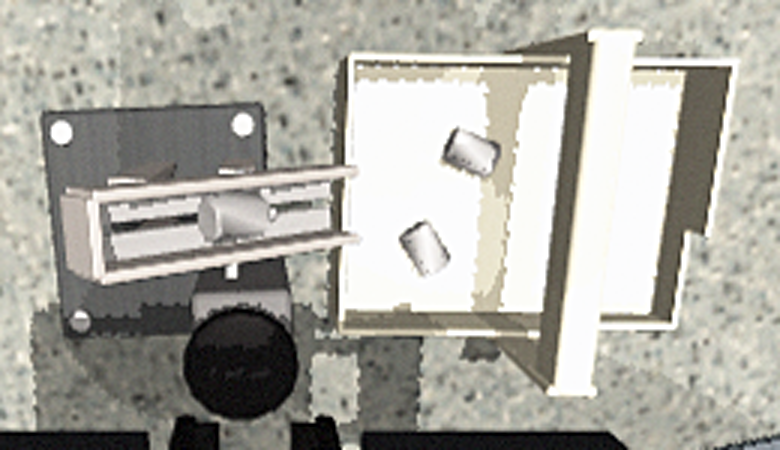

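Emit:
{"api": "move_arm", "payload": {
  "increments": [0, 0, 0, 0.03, 0, 0, 0, 0, 0, 0, 0.055, 0, 0, 0, 0, 0, 0, 0.075, 0, 0, 0, 0, 0, 0, 0.083, 0, 0, 0, 0, 0, 0, 0.089, 0, 0, 0, 0, 0, 0, 0.093, 0, 0, 0, 0, 0, 0, 0.096, 0, 0, 0, 0, 0, 0, 0.097, 0, 0, 0, 0, 0, 0, 0.097, 0, 0, 0, 0, 0, 0, 0.097, 0, 0, 0]
}}

```text
time_s: 2.08
tcp_pos: [0.4528, 0.238, 0.1346]
ee_rot: [[0.002, -0.219, -0.976], [0.002, -0.976, 0.219], [-1.0, -0.002, -0.001]]
wrist_force: [-0.4, 1.4, 3.4]
gripper_width: 0.002
```

Emit:
{"api": "move_arm", "payload": {
  "increments": [0, 0, 0, 0.001, 0, 0, 0, 0, 0, 0, 0.002, 0, 0, 0, 0, 0, 0, 0.003, 0, 0, 0, 0, 0, 0, 0.003, 0, 0, 0, 0, 0, 0, 0.003, 0, 0, 0, 0, 0, 0, 0.003, 0, 0, 0, 0, 0, 0, 0.003, 0, 0, 0, 0, 0, 0, 0.003, 0, 0, 0]
}}

```text
time_s: 2.75
tcp_pos: [0.453, 0.2379, 0.1333]
ee_rot: [[0.003, -0.218, -0.976], [0.002, -0.976, 0.218], [-1.0, -0.002, -0.002]]
wrist_force: [-5.5, 1.0, 14.9]
gripper_width: 0.009
```

```bash
python3 - <<'E'
from h import *
im=r.capture('wrist'); cv2.imwrite("pics/w2.png",im[:,:,::-1])
print(r.sense()['wrist_force'])
E
```

```text
[-5.08609291  0.57641011 15.22340259]
```

View pics/w2.png

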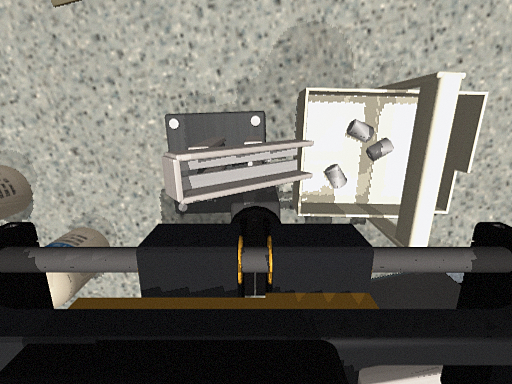

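The press reached the hard stop at 15 N. The chute is empty, and three blanks lie in the tote at (360,130), (380,150) and (335,176). Next I raise the arm and go above the bar.

Emit:
{"api": "move_arm", "payload": {
  "increments": [0, 0, 0, -0.03, 0, 0, 0, 0, 0, 0, -0.065, 0.0, 0, 0, 0, 0, 0, -0.09, 0.02, -0.007, 0.05, 0, 0, 0, -0.09, 0.055, -0.017, 0.05, 0, 0, 0, -0.09, 0.09, -0.028, 0.05, 0, 0, 0, -0.09, 0.12, -0.038, 0.05, 0, 0, 0, -0.09, 0.12, -0.038, 0.05, 0, 0, 0, -0.09, 0.12, -0.038, 0.05, 0, 0, 0, -0.09, 0.12, -0.038, 0.05, 0, 0, 0, -0.09, 0.12, -0.038, 0.05, 0, 0, 0, -0.09, 0.12, -0.038, 0.05]
}}

```text
time_s: 3.72
tcp_pos: [0.4631, 0.1127, 0.2203]
ee_rot: [[-0.0, -0.218, -0.976], [-0.0, -0.976, 0.218], [-1.0, 0.0, 0.0]]
wrist_force: [0.1, 0.1, -0.4]
gripper_width: 0.549
```

```bash
python3 - <<'E'
from h import *
s=r.sense();im=r.capture('wrist'); cv2.imwrite("pics/w3.png",im[:,:,::-1])
print(s['tcp_pos'],r.sense()['tcp_pos'],s['gripper_width'])
E
```

```text
[0.46305259 0.11269108 0.22032642] [0.46302494 0.11272624 0.22033516] 0.5489704532750965
```

View pics/w3.png

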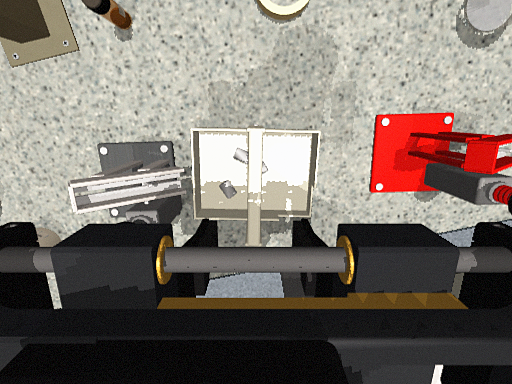

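The bar runs vertically at column 255–256, between the open fingers. The dark feeder is on the left and the red one on the right.

```bash
python3 - <<'E'
from h import *
im=cv2.imread("pics/w3.png")[110:260,180:330]
cv2.imwrite("pics/w3c.png",cv2.resize(im,None,fx=4,fy=4,interpolation=cv2.INTER_CUBIC))
a=atz('wrist',(256,127),.107);print(a)
for x in(.035,.062): 
  c=np.array([.4631,.1125,.107]);u=np.array([np.cos(np.radians(YAW)),np.sin(np.radians(YAW)),0])
  print(proj('wrist',[c+u*x,c-u*x]))
E
```

```text
[0.52333722 0.09883346 0.107     ]
[[255.79087863 155.3008925 ]
 [255.51789855 222.63768366]]
[[255.906632   126.74767264]
 [255.42188839 246.32079119]]
```

View pics/w3c.png

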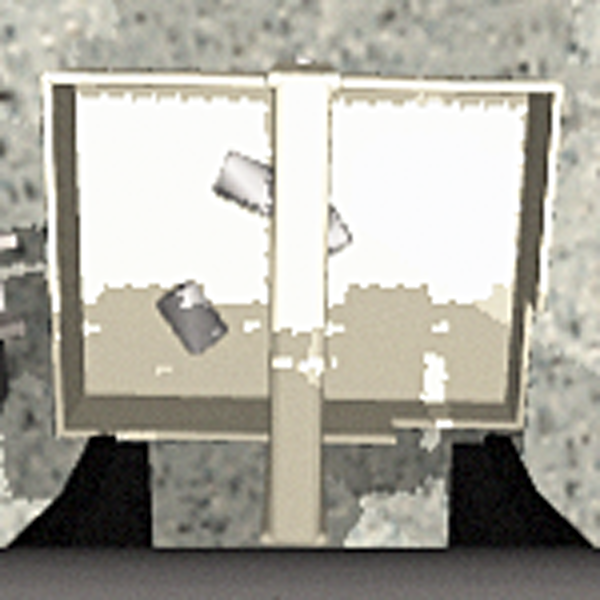

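Emit:
{"api": "move_arm", "payload": {
  "increments": [0, 0, 0, 0.03, 0, 0, 0.05, 0, 0, 0, 0.06, 0, 0, 0.05, 0, 0, 0, 0.09, 0, 0, 0.05, 0, 0, 0, 0.115, 0, 0, 0.05, 0, 0, 0, 0.13, 0, 0, 0.05, 0, 0, 0, 0.136, 0, 0, 0.05, 0, 0, 0, 0.136, 0, 0, 0.05, 0, 0, 0, 0.136, 0, 0, 0.05]
}}

```text
time_s: 4.43
tcp_pos: [0.4636, 0.1126, 0.085]
ee_rot: [[0.001, -0.218, -0.976], [0.0, -0.976, 0.218], [-1.0, -0.0, -0.001]]
wrist_force: [0.3, -0.0, -0.3]
gripper_width: 0.577
```

Emit:
{"api": "move_arm", "payload": {
  "increments": [0, 0, 0, 0, 0, 0, 0.035, 0, 0, 0, 0, 0, 0, 0.02, 0, 0, 0, 0, 0, 0, 0.01, 0, 0, 0, 0, 0, 0, 0.0, 0, 0, 0, 0, 0, 0, 0.0, 0, 0, 0, 0, 0, 0, 0.0, 0, 0, 0, 0, 0, 0, 0.0, 0, 0, 0, 0, 0, 0, 0.0, 0, 0, 0, 0, 0, 0, 0.0]
}}

```text
time_s: 5.18
tcp_pos: [0.4633, 0.112, 0.0848]
ee_rot: [[0.001, -0.219, -0.976], [0.0, -0.976, 0.219], [-1.0, -0.0, -0.0]]
wrist_force: [-0.4, -0.2, 2.9]
gripper_width: 0.155
```

The opening is 13.5 mm, so the bar is gripped. I lift smoothly, drifting a little away from the feeder.

Emit:
{"api": "move_arm", "payload": {
  "increments": [0, 0, 0, -0.003, 0, 0, 0, 0, 0, 0, -0.01, 0, 0, 0, 0, 0, 0, -0.02, 0.001, 0, 0, 0, 0, 0, -0.035, 0.003, 0, 0, 0, 0, 0, -0.05, 0.005, 0, 0, 0, 0, 0, -0.068, 0.008, 0, 0, 0, 0, 0, -0.086, 0.011, 0, 0, 0, 0, 0, -0.104, 0.014, 0, 0, 0, 0, 0, -0.12, 0.017, 0, 0, 0, 0, 0, -0.132, 0.019, 0, 0, 0, 0, 0, -0.14, 0.02, 0, 0, 0, 0, 0, -0.142, 0.02, 0, 0]
}}

```text
time_s: 6.18
tcp_pos: [0.4587, 0.0922, 0.2277]
ee_rot: [[0.001, -0.22, -0.976], [0.001, -0.976, 0.22], [-1.0, -0.001, -0.001]]
wrist_force: [0.2, -0.1, -3.5]
gripper_width: 0.159
```

```bash
python3 - <<'E'
from h import *
for n in('side','wrist'):
  im=r.capture(n)[:,:,::-1]
  if n=='side': im=cv2.resize(im[120:290,200:360],None,fx=3.4,fy=3.4,interpolation=cv2.INTER_CUBIC)
  cv2.imwrite(f"pics/{n}4.png",im)
E
```

```text
(no output)
```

View pics/wrist4.png

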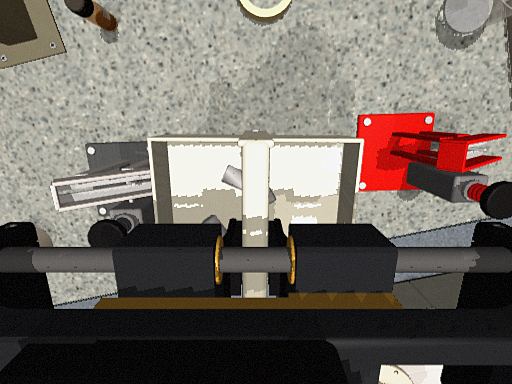

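View pics/side4.png

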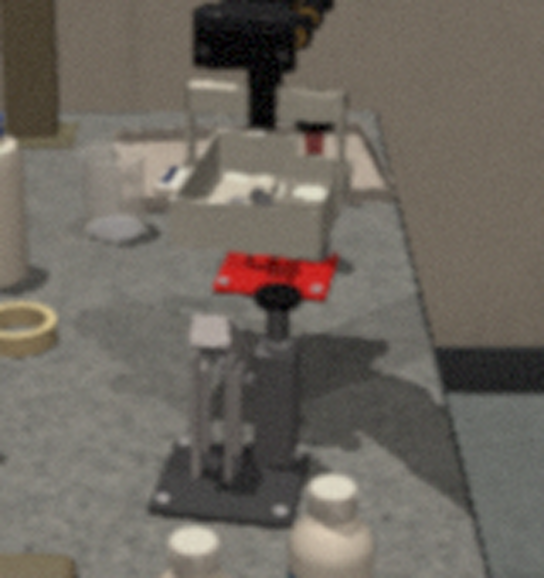

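The tote hangs level with its blanks in it, clear of the feeder. I raise it further and tilt its -y end down first.

Emit:
{"api": "move_arm", "payload": {
  "increments": [0, 0, -1, -0.008, 0, 0, 0, 0, 0, -3, -0.02, 0, 0, 0, 0, 0, -5, -0.035, 0, 0, 0, 0, 0, -8, -0.05, 0, 0, 0, 0, 0, -11, -0.065, 0, 0, 0, 0, 0, -14, -0.08, 0, 0, 0, 0, 0, -17, -0.092, 0, 0, 0, 0, 0, -20, -0.098, 0, 0, 0, 0, 0, -22, -0.1, 0, 0, 0, 0, 0, -24, -0.1, 0, 0, 0, 0, 0, -25, -0.1, 0, 0, 0, 0, 0, -25, -0.1, 0, 0, 0]
}}

```text
time_s: 7.28
tcp_pos: [0.4582, 0.0916, 0.3258]
ee_rot: [[0.091, -0.201, -0.975], [0.412, -0.884, 0.22], [-0.907, -0.422, 0.002]]
wrist_force: [0.9, -0.7, -3.7]
gripper_width: 0.155
```

```bash
python3 - <<'E'
from h import *
print(np.round(r.sense()['joints'],1))
for n in('side','wrist','top'):
  im=r.capture(n)[:,:,::-1]
  if n=='side': im=cv2.resize(im[70:240,200:360],None,fx=3.4,fy=3.4,interpolation=cv2.INTER_CUBIC)
  if n=='top': im=cv2.resize(im[150:270,190:350],None,fx=4,fy=4,interpolation=cv2.INTER_CUBIC)
  cv2.imwrite(f"pics/{n}5.png",im)
E
```

```text
[ 15.7  -0.   -9.1 -23.3 -70.1  67.5]
```

View pics/wrist5.png

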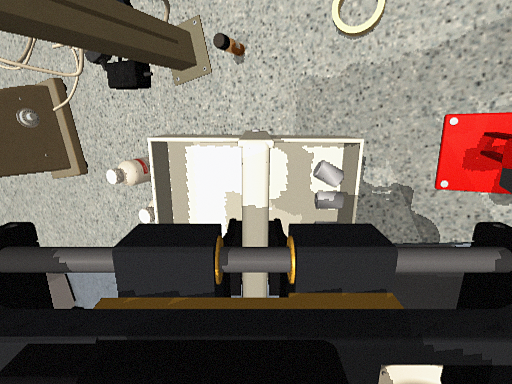

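View pics/side5.png

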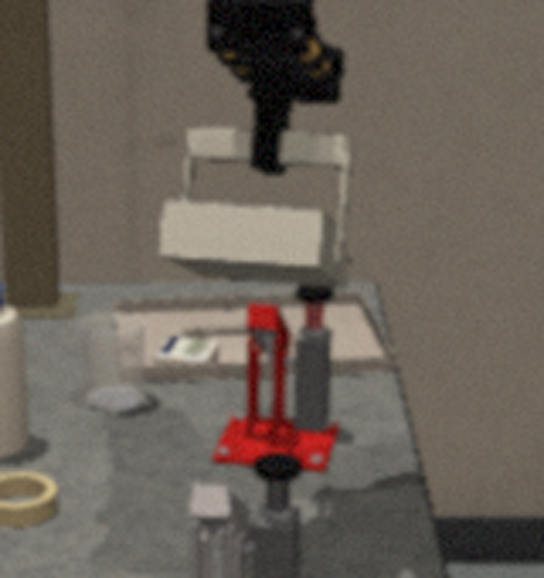

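View pics/top5.png

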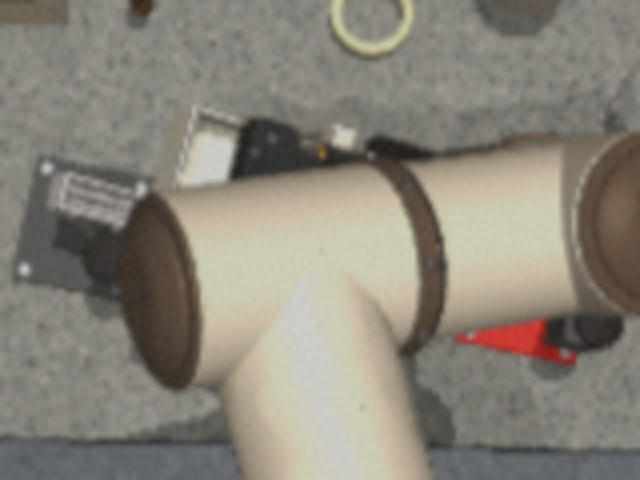

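The blanks are at the -y wall (two seen at (328,172) and (330,200)). Now I lower the -x side.

Emit:
{"api": "move_arm", "payload": {
  "increments": [0, 1, 0, 0, 0, 0, 0, 0, 3, 0, 0, 0, 0, 0, 0, 6, 0, 0, 0, 0, 0, 0, 9, 0, 0, 0, 0, 0, 0, 12, 0, 0, 0, 0, 0, 0, 15, 0, 0, 0, 0, 0, 0, 18, 0, 0, 0, 0, 0, 0, 21, 0, 0, 0, 0, 0, 0, 24, 0, 0, 0, 0, 0, 0, 27, 0, 0, 0, 0, 0, 0, 29, 0, 0, 0, 0, 0, 0, 30, 0, 0, 0, 0, 0]
}}

```text
time_s: 8.43
tcp_pos: [0.4564, 0.0924, 0.3248]
ee_rot: [[0.566, -0.198, -0.8], [0.247, -0.885, 0.394], [-0.786, -0.421, -0.452]]
wrist_force: [-0.9, -1.8, -4.6]
gripper_width: 0.156
```

Emit:
{"api": "move_arm", "payload": {
  "increments": [0, 0, 0, 0, 0, 0, 0, 0, 0, 0, 0, 0, 0, 0, 0, 0, 0, 0, 0, 0, 0, 0, 0, 0, 0, 0, 0, 0]
}}

```text
time_s: 8.77
tcp_pos: [0.459, 0.0926, 0.3271]
ee_rot: [[0.568, -0.199, -0.798], [0.248, -0.884, 0.397], [-0.785, -0.423, -0.453]]
wrist_force: [1.1, 0.6, -4.2]
gripper_width: 0.162
```

```bash
python3 - <<'E'
from h import *
print(np.round(r.sense()['joints'],1))
for n in('side','wrist'):
  im=r.capture(n)[:,:,::-1]
  if n=='side': im=cv2.resize(im[70:240,200:360],None,fx=3.4,fy=3.4,interpolation=cv2.INTER_CUBIC)
  cv2.imwrite(f"pics/{n}6.png",im)
E
```

```text
[ 35.6 -15.7 -41.5  16.3 -27.5  22.9]
```

View pics/wrist6.png

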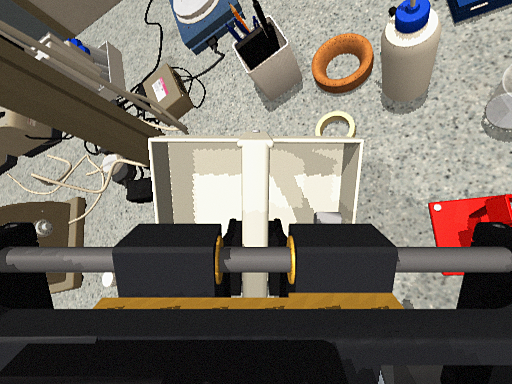

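View pics/side6.png

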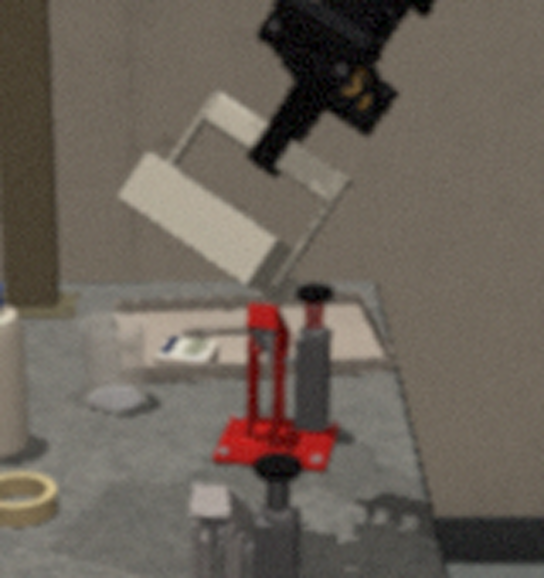

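```bash
python3 - <<'E'
from h import *
im=cv2.imread("pics/wrist6.png")[120:240,140:380]
cv2.imwrite("pics/w6c.png",cv2.resize(im,None,fx=3.3,fy=3.3,interpolation=cv2.INTER_CUBIC))
c=r.calibration('wrist');T=np.array(c['tool_from_camera'])
def tote(px,h):
    d=T[:3,:3]@np.array([(px[0]-c['cx'])/c['fx'],(px[1]-c['cy'])/c['fy'],1]);o=T[:3,3]
    X=-.0105+.095-h; p=o+d*(X-o[0])/d[0]; return -p[2]*1000,-p[1]*1000
for px in[(314,213),(340,213),(328,213),(340,222)]: print(px,tote(px,.017),tote(px,.003))
print('rim far -y',tote((361,139),.04), 'far +y',tote((150,139),.04))
E
```

```text
(314, 213) (np.float64(-8.465098714101227), np.float64(-50.226577186957066)) (np.float64(-13.490257119149849), np.float64(-53.424793659238894))
(340, 213) (np.float64(-8.442185652189945), np.float64(-72.42759934065958)) (np.float64(-13.46589459856462), np.float64(-77.03023152377673))
(328, 213) (np.float64(-8.452760317965351), np.float64(-62.18154885394579)) (np.float64(-13.477138207717912), np.float64(-66.13602555224203))
(340, 222) (np.float64(-16.661663169489888), np.float64(-73.11305538979451)) (np.float64(-22.205328507071922), np.float64(-77.7590488757304))
rim far -y (np.float64(55.586014550672566), np.float64(-75.14715233135986)) far +y (np.float64(55.474939772602774), np.float64(74.98417570914857))
```

View pics/w6c.png

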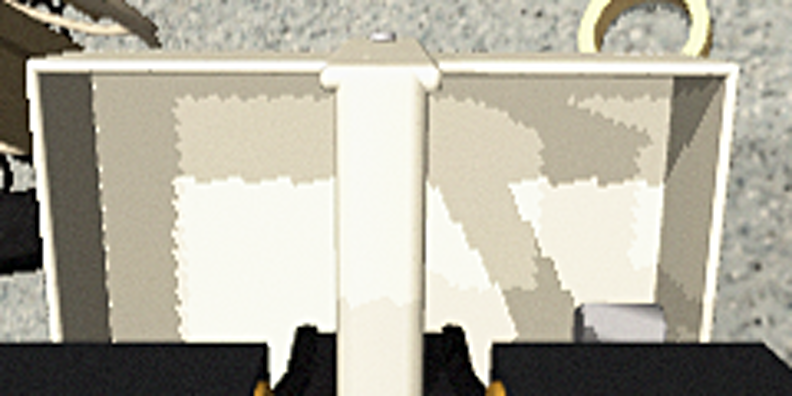

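```bash
python3 - <<'E'
from h import *
im=r.capture('top')[:,:,::-1]
cv2.imwrite("pics/top7.png",cv2.resize(im[130:290,180:380],None,fx=4,fy=3.75,interpolation=cv2.INTER_CUBIC))
E
```

```text
(no output)
```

View pics/top7.png

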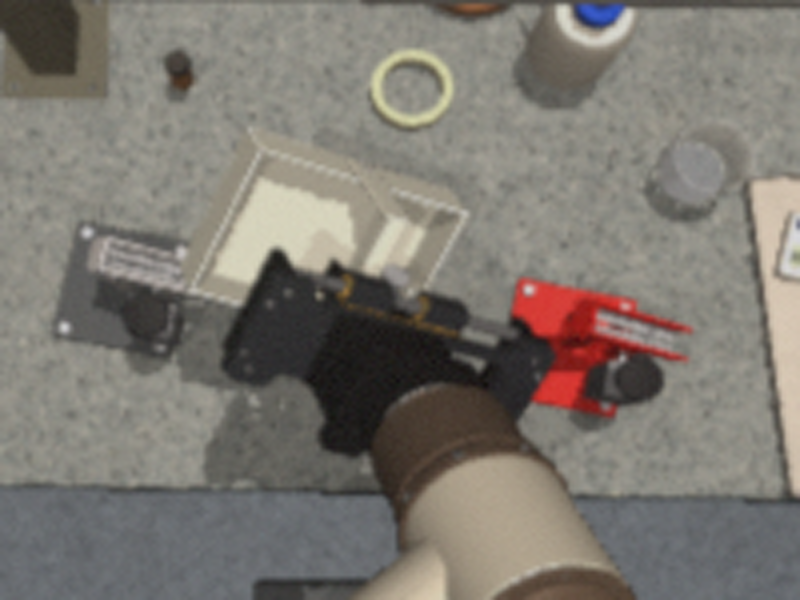

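One blank shows at the -y wall, around tote (-18,-61) mm, and the other two are hidden by the gripper. I ease the -y tilt back for a moment so the side camera can see inside.

```bash
python3 - <<'E'
from h import *
s=r.sense();R0=np.array(s['ee_rot'])
RL=Rdown()
for al,be in((2,22),):
    R1=RL@Ro.from_euler('z',-al,degrees=True).as_matrix()@Ro.from_euler('y',be,degrees=True).as_matrix()
    print(inc(R0,s['tcp_pos'],R1,s['tcp_pos']))
o,_=ray('side',(250,190));print(o)
E
```

```text
[-10.106   -7.8842  20.6999   0.       0.       0.    ]
[0.49362507 1.32841648 0.66916739]
```

Emit:
{"api": "move_arm", "payload": {
  "increments": [-1, -0.8, 2, 0, 0, 0, 0, -2, -1.6, 4, 0, 0, 0, 0, -3, -2.4, 6, 0, 0, 0, 0, -4, -3.2, 8, 0, 0, 0, 0, -5, -4, 10.5, 0, 0, 0, 0, -6, -4.8, 12.5, 0, 0, 0, 0, -7, -5.6, 14.5, 0, 0, 0, 0, -8, -6.4, 16.5, 0, 0, 0, 0, -9, -7.2, 18.5, 0, 0, 0, 0, -10, -7.9, 20.7, 0, 0, 0, 0, -10, -7.9, 20.7, 0, 0, 0, 0]
}}

```text
time_s: 9.83
tcp_pos: [0.46, 0.0938, 0.3269]
ee_rot: [[0.373, -0.22, -0.901], [-0.05, -0.975, 0.217], [-0.927, -0.036, -0.374]]
wrist_force: [0.2, -0.2, -3.5]
gripper_width: 0.156
```

```bash
python3 - <<'E'
from h import *
for n in('side','wrist'):
  im=r.capture(n)[:,:,::-1]
  if n=='side': im=cv2.resize(im[80:180,220:330],None,fx=5.5,fy=5.5,interpolation=cv2.INTER_CUBIC)
  cv2.imwrite(f"pics/{n}8.png",im)
E
```

```text
(no output)
```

View pics/side8.png

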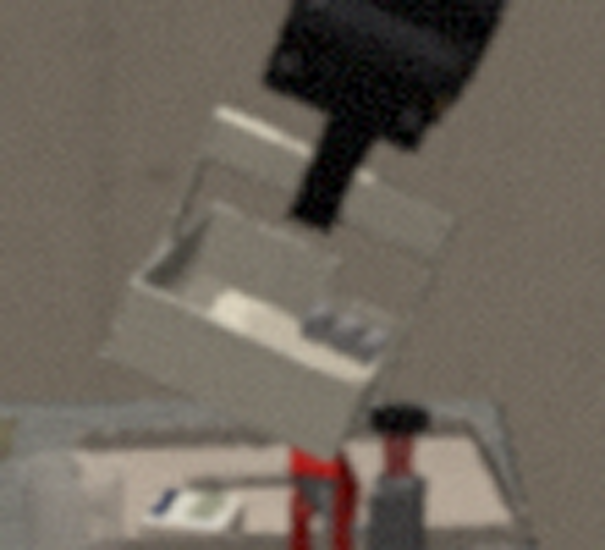

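View pics/wrist8.png

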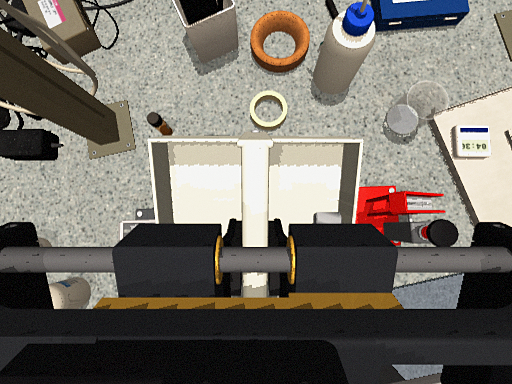

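The side view shows all three blanks, at about (325,322), (350,330) and (368,345), in a row in the cut-down corner. I go back to the fuller tilt and hold.

Emit:
{"api": "move_arm", "payload": {
  "increments": [1, 0.8, -2, 0, 0, 0, 0, 2, 1.6, -4, 0, 0, 0, 0, 3, 2.4, -6, 0, 0, 0, 0, 4, 3.2, -8, 0, 0, 0, 0, 5, 4, -10.5, 0, 0, 0, 0, 6, 4.8, -12.5, 0, 0, 0, 0, 7, 5.6, -14.5, 0, 0, 0, 0, 8, 6.4, -16.5, 0, 0, 0, 0, 9, 7.2, -18.5, 0, 0, 0, 0, 9.5, 7.5, -19.5, 0, 0, 0, 0, 9.5, 7.5, -19.5, 0, 0, 0, 0]
}}

```text
time_s: 10.85
tcp_pos: [0.4577, 0.0911, 0.3259]
ee_rot: [[0.558, -0.205, -0.804], [0.231, -0.892, 0.388], [-0.797, -0.402, -0.451]]
wrist_force: [0.9, -0.2, -4.3]
gripper_width: 0.159
```

Emit:
{"api": "move_arm", "payload": {
  "increments": [0, 0, 0, 0, 0, 0, 0, 0, 0, 0, 0, 0, 0, 0, 0, 0, 0, 0, 0, 0, 0, 0, 0, 0, 0, 0, 0, 0, 0, 0, 0, 0, 0, 0, 0, 0, 0, 0, 0, 0, 0, 0, 0, 0, 0, 0, 0, 0, 0, 0, 0, 0, 0, 0, 0, 0, 0, 0, 0, 0, 0, 0, 0]
}}

```text
time_s: 11.6
tcp_pos: [0.4586, 0.0924, 0.3265]
ee_rot: [[0.558, -0.203, -0.804], [0.231, -0.893, 0.387], [-0.797, -0.402, -0.451]]
wrist_force: [0.1, 0.1, -4.3]
gripper_width: 0.156
```

```bash
python3 - <<'E'
from h import *
a=r.capture('side')[:,:,::-1]; w=r.capture('wrist')[:,:,::-1]
s=r.sense();print(np.abs(s['joint_velocities']).max(),s['wrist_force'],s['gripper_width'],s['time_s'])
cv2.imwrite("pics/f9.png",np.hstack([cv2.resize(a[80:200,220:340],(384,384),interpolation=cv2.INTER_CUBIC),cv2.resize(w[100:260,140:380],(416,384))]))
R=np.array(s['ee_rot']);R=np.c_[-R[:,2],-R[:,1],-R[:,0]];print('tilt',np.degrees(np.arccos(R[2,2])))
g=np.array(s['tcp_pos'])-.0105*np.array(s['ee_rot'])[:,0];print('foot',g+R@[-.058,-.078,-.095])
E
```

```text
0.13039004434748425 [-0.19171168 -0.22007531 -4.23354219] 0.15636107959412354 11.7
tilt 37.193085383724295
foot [0.44331048 0.06468652 0.20169564]
```

View pics/f9.png

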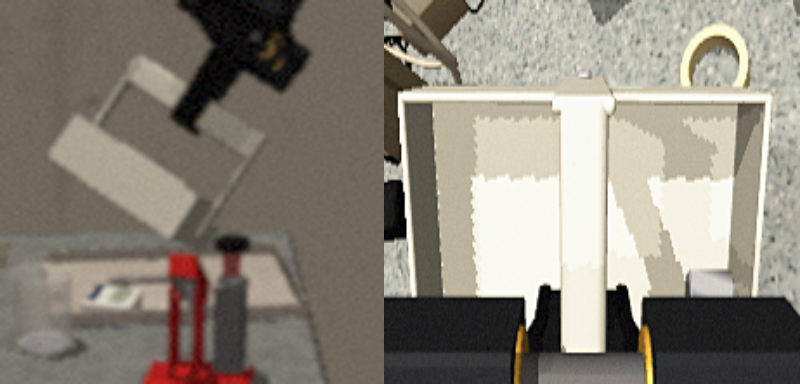

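The tote is held still and tilted 37°, with the blank still at the -y wall. Handing in.

```bash
python3 -c "
from station import r
print(r.finish_job())"
```

```text
the job is handed in; nothing more can be done
None
```

The plunger is pressed, all three blanks are in the picking corner, and the arm is holding the tote up and tilted. I handed the job in at 11.7 s, and it reported no verdict.

- **Feeder:** I pressed the dark feeder's plunger down to its hard stop (about 15 N). The wrist picture then showed the chute empty and three blanks in the tote.
- **Lift:** I gripped the bar (13.6 mm opening, no slip seen) and raised the tote clear of the worktop and feeder.
- **Tilt:** I lowered the -y end first, then the -x side. I eased the tilt back briefly so the side camera could see in; all three blanks lay in a row in the cut-down corner. I then tilted it again.
- **Last readings:** The tilt was 37° and the corner was about 0.20 m above the worktop. The arm was still and the wrist force was 4.2 N. I didn't touch the bottles, beaker, vial or tape.

**What I couldn't confirm:** in the final pose the gripper hides two of the blanks, so for those I rely on the side view from about two seconds earlier. My estimate of the visible blank put it about 40 mm from the corner (limit 65 mm), uncertain by a few millimetres. My early wrist-camera fix on the bar was about 8 mm off the fixed cameras because the arm was still settling. A second look from above the bar cleared that up before I gripped it.

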